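# Wedge a rocking instrument case and prove it steady

### The job

The grey instrument case rocks because its near-left foot, the one beside the orange wedge, is too short. With the fingertips, push the orange wedge along the desk, thin edge first, under that foot until it is snug and the case no longer rocks, but do not jack the case up off its other feet. Then press down on the yellow pad above that foot with about 6 N for a moment to prove that the corner no longer dips, and come away leaving the wedge in place; pick up and lift nothing, do not shove the case out of its place, and leave the other things on the desk alone.

Things in the scene. Friction and masses are not known exactly. Their poses are not given: they have to be found in the camera images.
- instrument: grey bench instrument case, loose, 150 mm (its x) by 210 mm (its y), 1.7 kg, lid at 54 mm, underside 14 mm above the desk; origin at its centre at desk level, x away from its dark control panel, y to its left. Four round feet, 16 mm across, at x = +-58, y = +-88 mm; it stands level on three, the one at (-58, +88) mm is short. About 3 N down on that corner rocks it by 0.04 to 0.08 rad
- loose_foot (a point): point of the case straight below the centre of the short foot, at desk level while the case stands level; axes as the case. The foot ends 4 to 8 mm above the desk, differently each time and not given: it must be felt
- pad_top (a point): centre of the top of the yellow round pad on the lid above the short foot, 28 mm across and 3 mm proud of the lid, its top at 57 mm; fixed to the case, at its (-55, +85) mm
- wedge: orange plastic wedge, loose, flat on the desk, 100 mm long (its y), 32 mm wide (its x), 65 g; origin at the centre of its underside. Thin edge, 1.5 mm high, at y = -50 mm; upright back, 18 mm high, at y = +50 mm; even slope. Starts left of the case, 15 to 60 mm clear of it, thin edge towards it, in line with the short foot along the case's y within 15 mm and 0.12 rad
- wedge_back (a point): centre of the wedge's upright back face, 9 mm above the desk, axes as the wedge (y points backwards). Sliding free takes about 0.5 N; once the wedge bears on the foot the push rises sharply: 3 to 5 N makes it snug, over about 7 N begins to shove the case along or jack it up. The back stays over 35 mm outside the case
- wedge_tip (a point): middle of the wedge's thin edge, at desk level, axes as the wedge
- screwdriver: screwdriver with a red handle, 23 x 170 x 20 mm, lying on the desk at the left front; to be left alone
- flux_bottle: small amber bottle with a needle top, 30 x 30 x 104 mm, standing at the left; to be left alone
- solder_spool: spool of solder wire, 52 mm across, 40 mm high, standing behind the work; to be left alone
- multimeter: hand-held multimeter, 140 x 67 x 44 mm, lying at the right; to be left alone
- flush_cutters: blue-handled side cutters, 53 x 123 x 13 mm, lying at the left; to be left alone
- press_pad: the same yellow pad as a part of the case; origin at the centre of its underside, on the lid at 54 mm
Not all that is in view belongs to the job. There is more than one size of the wedge; the job needs the smaller.

How it is judged:
On the way, in this order (a step that is already met when the one before it is completed fails the run):
1. the wedge lies under the short foot and bears on it, the case level and not pressed by the robot (contact force between wedge and instrument above 0.4 N and y of wedge_tip in the frame of instrument below 0.084 m and angle between instrument's own z axis and vertical below 0.015 rad and contact force between the fingers and instrument below 0.3 N), for 0.3 s.
2. the fingers press the yellow pad with more than 4 N and the case stays level, carried by the wedge (contact force between the fingers and press_pad above 4 N and angle between instrument's own z axis and vertical below 0.015 rad and contact force between wedge and instrument above 0.4 N), for 0.3 s.
At the end, for the whole second after the job is handed in: the wedge lies flat with its thin edge at least 4 mm past the middle of the short foot and bears on the case with over 0.4 N; the case is level within 0.015 rad, within 20 mm of where it stood, and both are at rest (contact force between wedge and instrument above 0.4 N and y of wedge_tip in the frame of instrument below 0.084 m and angle between instrument's own z axis and vertical below 0.015 rad and angle between wedge's own z axis and vertical below 0.03 rad and distance of instrument from where it was at the start of the episode below 0.02 m and linear speed of each of instrument, wedge below 0.01 m/s); the robot touches nothing.
It fails at once if the wedge is lifted more than 10 mm off the desk (height (world z) of wedge above 0.01 m).
It fails at once if the case is lifted or jacked up (10 mm, or tilted more than 0.12 rad) (height (world z) of instrument above 0.01 m or angle between instrument's own z axis and vertical above 0.12 rad).
It fails at once if the case is shoved more than 30 mm (distance of instrument from where it was at the start of the episode above 0.03 m).
It fails at once if the pad is pressed with more than 40 N (contact force between the fingers and press_pad above 40 N).
It fails at once if another thing on the desk is moved more than 20 mm (distance of any of screwdriver, flux_bottle, solder_spool, multimeter, flush_cutters from where it was at the start of the episode above 0.02 m).
It also fails if it takes over 54 s, if anything falls off the work surface, if the arm or the gripper's body presses on something with over 40 N, if the wrist force passes 120 N, or if a joint passes its speed limit or range.

### The arm

A 6-joint arm with a two-finger parallel gripper is mounted at the origin on a cart in front of the work surface, level with it; the furniture and walls round the work are solid. World frame = base frame: x ahead of the robot, y to its left, z up, the work surface at z = 0. Lengths are in m, angles in rad, forces in N, time in s.
With the tool pointing down it reaches from about 0.35 to 0.8 m from the base axis. Payload 7.3 kg.
Tool frame: the origin (TCP) lies on the centre line of the jaws, within the pads' length; the fingertips stand arm.nose_length ahead of it and the grasp point (between the pads) lies 2 mm behind it (arm.nose_length is the distance from the TCP to the fingertips, in m); y points along the fingers, x is the direction in which the jaws open and shut, and the axes are right-handed (so a half turn about y gives the same grasp; the last joint's range is limited). The gripper opens to 85 mm and grips with 20 to 120 N. Pads are 22 mm wide; open, the fingers measure 114 mm over their backs; the gripper's body (76 mm by 85 mm) begins 54 mm behind the grasp point. The pads swing forward as they close: fully open they stand 13 mm farther back than shut.
Start: joints at [-1.331, 0.342, 1.524, -0, 1.275, -0.146], TCP at [0.198, -0.486, 0.218] pointing down, gripper open.
Joint ranges: [-2.53, 2.53], [-0.77, 2.02], [0.04, 2.7], [-1, 4.14], [0.28, 2.66], [-3.11, 3.11]. Speed limits (rad/s): [2.57, 2.57, 3.14, 3.14, 3.14, 3.14].

### API

Orientations are given as [roll, pitch, yaw] about the fixed x, y, z axes, in that order (R = Rz(yaw) Ry(pitch) Rx(roll)).
In Python, from workcell import arm, gripper_to, solver, eyes, workorder, spotter, monitor gives the robot as it stands. Calls block until the motion is done:
- arm.move_ptp(position, orientation): joint-space move of the TCP to a pose.
- arm.move_linear(position, velocity=0.15, ori=None, stop_force=None): straight line of the TCP; ori=None keeps the orientation; velocity is the mean speed in m/s. With stop_force (N) it stops when the force on the tool has changed by that much, and returns True; else False.
- arm.move_j(angles): joint-space move.
- gripper_to(opening, force=None): finger opening in m; force is the grip in N (None keeps the last); returns when the fingers have stopped.
- arm.pause(seconds).
- solver.ik(position, orientation): joint angles nearest the present ones, or None.
- eyes.grab_frame(name): name is "side" or "top" or "wrist"; returns (picture, depth): 400x640x3 uint8, blue, green, red; 400x640 float32, m along the optical axis (not along the pixel's ray), 0 where there is no reading.
- eyes.camera_params(name): a dict with "camera_matrix" (3x3 intrinsics, pixels), "R" (3x3) and "t" (3): a world point X has camera coordinates R X + t. Camera axes: x right, y down, z forward; pixel columns grow to the right and rows downward; lengths in m; the calibration is good to about 2 mm. A picture is of the moment at which its call begins: read the wrist's pose just before it. camera_params takes no time and is no camera call; for the wrist camera it gives the pose at the moment of the call.
A pose or a line that the arm cannot do raises arm.IKError and nothing moves.
- workorder.finish_job(): hands the job in, once; it reports no verdict.
Trained networks look in the newest picture that a camera, given by its name, has taken for a name from the list of things; names that differ only in an ending like _2 or _b are one class to them, and where a whole thing is asked for, a point or a joint stands for the part that bears it (a point fixed in the world has none). Each returns a list of dicts, best first, with "conf" (0 to 1); they miss things now and then, are a little off and sometimes report something else, mostly with a low value. They report only what shows in the picture. A call takes as long as a camera call. They do not tell look-alikes from the thing itself.
- spotter.masks_of(camera, name): "mask" (400x640 bool, what is visible of it) and "centre" ([row, column] in pixels, amid what is visible of it).
- spotter.tip_of(camera, name): "centre" ([row, column] in pixels: a listed point, or the origin of a listed thing).
Readings, each from a call of its own:
- monitor.get_clock(): time.
- monitor.get_joints(): joint angles.
- monitor.get_joint_velocities(): joint speeds.
- monitor.get_effort(): joint torques, N m.
- monitor.get_tool_pos(): TCP position.
- monitor.get_orientation(): TCP orientation.
- monitor.get_force(): force on the tool from outside, world axes, zero at the start.
- monitor.get_torque(): the same for the moment, N m.
- monitor.get_opening(): finger opening in m.
Only numpy, scipy, OpenCV 4.12 (cv2) and the standard library are available. Lean on these libraries where they do the work, as an engineer would, in place of code of your own. Each camera call takes 0.05 s, during which the arm holds its last target.

## Working session

There is one attempt and no reset: what is moved stays moved. The work goes in short steps, each a Python script; the robot and the scene stay as the last script left them, time stands still between calls to the robot, and variables do not carry over. Pictures are saved under pics/ and viewed, and the job is handed in when it is done.

```bash
mkdir -p pics; ls; cat > h.py <<'E'
import numpy as np, cv2
from workcell import arm, gripper_to, solver, eyes, workorder, spotter, monitor
def world(cam,r,c,d,P=None):
    P=P or eyes.camera_params(cam); K=np.array(P["camera_matrix"]);R=np.array(P["R"]);t=np.array(P["t"])
    x=np.stack([(c-K[0,2])/K[0,0]*d,(r-K[1,2])/K[1,1]*d,d],-1)
    return (x-t)@R
def cloud(cam,depth,mask):
    rr,cc=np.nonzero(mask&(depth>0)); return world(cam,rr.astype(float),cc.astype(float),depth[rr,cc].astype(float)),rr,cc
def onplane(cam,r,c,z):
    P=eyes.camera_params(cam);a=world(cam,np.array([float(r)]),np.array([float(c)]),np.array([1.]),P)[0]
    o=-np.array(P["R"]).T@np.array(P["t"]); return o+(a-o)*(z-o[2])/(a[2]-o[2])
E
python3 - <<'E'
from h import *
print(monitor.get_clock(), arm.nose_length, monitor.get_orientation(), monitor.get_force())
for c in ("top","side"):
    im,d=eyes.grab_frame(c); cv2.imwrite(f"pics/{c}0.png",im); np.save(f"{c}0.npy",d)
    for n in ("wedge","instrument","press_pad"):
        for m in spotter.masks_of(c,n):
            p,rr,cc=cloud(c,d,m["mask"]); print(c,n,round(m["conf"],2),np.round(m["centre"]),m["mask"].sum(),np.round(np.median(p,0),3),np.round(p.min(0),3),np.round(p.max(0),3))
    for n in ("wedge_back","wedge_tip","pad_top","loose_foot"):
        for m in spotter.tip_of(c,n): print(c,n,round(m["conf"],2),np.round(m["centre"],1))
print(monitor.get_clock())
E
```

```text
pics
0.0 0.017 [-1.57058369e+00  1.52704856e-03 -1.18496608e+00] [ 0.30444205 -0.03159514  0.76685678]
top wedge 0.97 [213. 291.] 481 [0.553 0.253 0.013] [ 0.517  0.187 -0.01 ] [0.592 0.318 0.031]
top wedge 0.53 [186. 334.] 239 [0.654 0.111 0.01 ] [ 0.635  0.058 -0.005] [0.672 0.153 0.026]
top press_pad 0.38 [185. 360.] 42 [0.653 0.009 0.057] [ 0.641 -0.005  0.049] [0.664 0.019 0.066]
top wedge_back 0.95 [206.8 274.9]
top wedge_back 0.59 [186.4 320.8]
top wedge_tip 0.82 [187.3 347.6]
top wedge_tip 0.62 [223.2 310.8]
top pad_top 0.21 [263.4 446.9]
top loose_foot 0.59 [187.1 361.2]
side wedge 0.86 [248. 321.] 748 [0.553 0.264 0.011] [ 0.515  0.18  -0.005] [0.594 0.322 0.025]
side wedge 0.63 [199. 303.] 270 [0.653 0.116 0.009] [ 0.635  0.055 -0.004] [0.672 0.156 0.019]
side instrument 0.93 [152. 300.] 2495 [ 0.703 -0.046  0.052] [ 0.623 -0.245 -0.002] [0.788 0.037 0.059]
side press_pad 0.46 [164. 312.] 23 [0.653 0.011 0.056] [0.644 0.002 0.054] [0.661 0.019 0.059]
side wedge_back 0.77 [262.9 314.4]
side wedge_back 0.69 [214.9 298.8]
side wedge_tip 0.93 [230.5 338.3]
side wedge_tip 0.53 [192.5 306.3]
side pad_top 0.49 [168. 314.]
side loose_foot 0.68 [165.7 313.6]
side loose_foot 0.62 [180.4 310.2]
0.8
```

```bash
python3 - <<'E'
import cv2
a=cv2.imread("pics/top0.png"); cv2.imwrite("pics/top0c.png",cv2.resize(a[120:300,230:470],None,fx=3.3,fy=3.3,interpolation=cv2.INTER_CUBIC))
a=cv2.imread("pics/side0.png"); cv2.imwrite("pics/side0c.png",cv2.resize(a[120:300,220:420],None,fx=3.3,fy=3.3,interpolation=cv2.INTER_CUBIC))
E
```

```text
(no output)
```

View pics/top0.png

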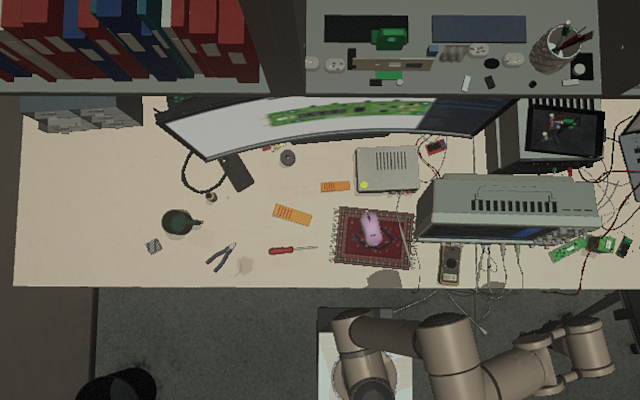

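```bash
sleep 1
```

```text
(no output)
```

View pics/top0c.png

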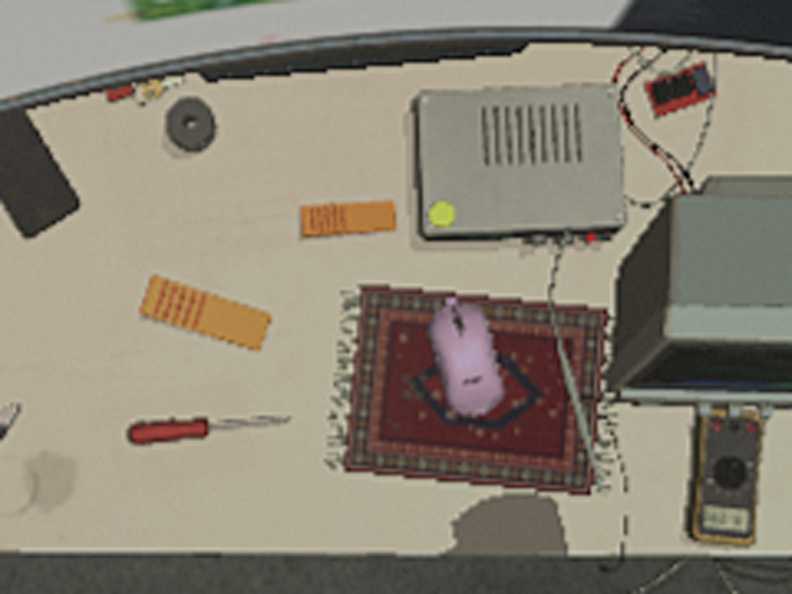

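View pics/side0c.png

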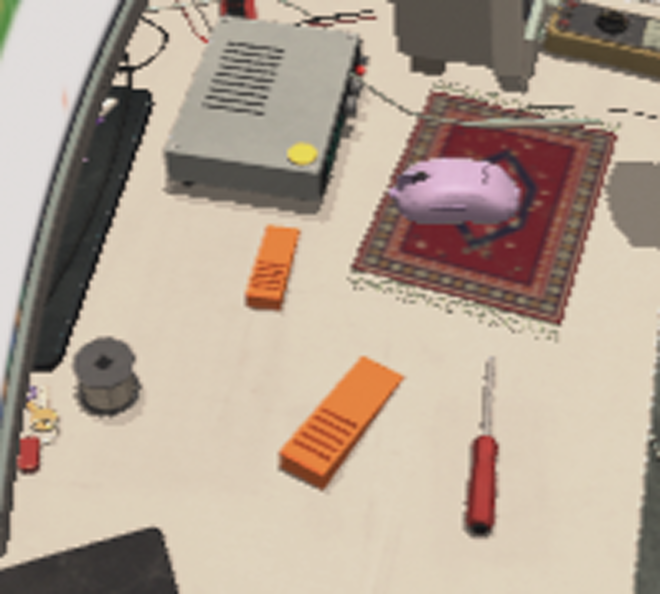

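The orange wedges in the top view are A at (row 186, col 334), about 100 x 33 mm, and B at (213, 291), clearly larger. A lies in line with the yellow-pad corner, thin edge towards the case, and has the size given, so A is the job wedge. The crop confirms this. Next I measure the edges and the obstacle heights.

```bash
python3 - <<'E'
from h import *
d=np.load("top0.npy"); im=cv2.imread("pics/top0.png")
P,rr,cc=cloud("top",d,np.ones_like(d,bool))
for y0 in np.arange(-.6,.4,.1):
    print(round(y0,1),[ (lambda q: round(float(q.max()),2) if len(q) else None)(P[(abs(P[:,1]-y0-.05)<.05)&(abs(P[:,0]-x-.05)<.05),2]) for x in np.arange(.1,.9,.1)])
def rect(sel):
    (c,s,a)=cv2.minAreaRect(P[sel][:,:2].astype(np.float32)*1000); return np.round(c,1),np.round(s,1),round(a,2)
lid=(abs(P[:,2]-.055)<.012)&(P[:,0]>.6)&(P[:,0]<.82)&(P[:,1]<.05)&(P[:,1]>-.25)
print("lid",rect(lid))
hsv=cv2.cvtColor(im,cv2.COLOR_BGR2HSV)[rr,cc]
org=(hsv[:,0]>7)&(hsv[:,0]<20)&(hsv[:,1]>150)&(hsv[:,2]>120)
print("A",rect(org&(abs(P[:,0]-.653)<.03)&(abs(P[:,1]-.107)<.08)))
print("B",rect(org&(abs(P[:,0]-.553)<.05)&(abs(P[:,1]-.253)<.1)))
yl=(hsv[:,0]>24)&(hsv[:,0]<35)&(hsv[:,1]>150)&(abs(P[:,0]-.653)<.03)&(abs(P[:,1]-.007)<.03)
print("pad",np.round(P[yl].mean(0),4),yl.sum())
print(eyes.camera_params("wrist"))
E
```

```text
-0.6 [0.59, 0.59, 0.08, 0.36, 0.36, 0.35, 0.76, 0.37]
-0.5 [0.6, 0.6, 0.09, 0.35, 0.36, 0.36, 0.87, 0.88]
-0.4 [0.67, 0.63, 0.06, 0.34, 0.36, 0.36, 0.82, 0.9]
-0.3 [0.73, 0.63, 0.05, 0.34, 0.36, 0.35, 0.75, 0.9]
-0.2 [0.76, 0.76, 0.02, 0.34, 0.36, 0.33, 0.74, 0.8]
-0.1 [0.75, 0.76, 0.02, 0.05, 0.05, 0.07, 0.75, 0.81]
-0.0 [0.48, 0.49, 0.02, 0.04, 0.05, 0.07, 0.75, 0.81]
0.1 [0.27, 0.27, 0.01, 0.02, 0.01, 0.03, 1.12, 1.01]
0.2 [-0.72, -0.73, 0.01, 0.03, 0.03, 0.01, 1.13, 0.94]
0.3 [-0.72, -0.73, 0.01, 0.03, 0.03, 0.02, 0.98, 0.98]
lid (array([701.6, -95.1]), array([197.4, 261.4]), 9.87)
A (array([654.1, 102.1]), array([30.4, 96.3]), 4.37)
B (array([552. , 252.7]), array([127.4,  38.1]), 72.38)
pad [0.6518 0.0085 0.0569] 10
{'camera_matrix': array([[297.63746378,   0.        , 320.75533815],
       [  0.        , 297.63746378, 201.76361601],
       [  0.        ,   0.        ,   1.        ]]), 'R': array([[ 3.76106816e-01, -9.26576203e-01,  4.50927792e-04],
       [-8.90182324e-01, -3.61199026e-01,  2.77688122e-01],
       [-2.57136331e-01, -1.04841803e-01, -9.60671173e-01]]), 't': array([-0.52606687, -0.03586801,  0.37857698])}
```

```bash
python3 - <<'E'
from h import *
p=monitor.get_tool_pos(); 
arm.move_linear([p[0],p[1],0.47],velocity=0.3)
q=list(monitor.get_joints()); q[0]=0.2; q[5]=0.2; arm.move_j(q)
arm.move_ptp([0.655,0.11,0.25],[-np.pi/2,0,0]); gripper_to(0.0,30)
print(monitor.get_clock(),monitor.get_tool_pos(),monitor.get_orientation(),monitor.get_opening(),monitor.get_force(),monitor.get_joints())
c="wrist"; im,d=eyes.grab_frame(c); cv2.imwrite("pics/w1.png",im); np.save("w1.npy",d)
P=eyes.camera_params(c); np.savez("w1p.npz",**P)
for n in ("wedge","instrument","press_pad"):
    for m in spotter.masks_of(c,n):
        p,rr,cc=cloud(c,d,m["mask"]); print(n,round(m["conf"],2),np.round(m["centre"]),m["mask"].sum(),np.round(np.median(p,0),4),np.round(p.min(0),3),np.round(p.max(0),3)); np.save(f"m_{n}.npy",m["mask"]) if m is not None else 0
for n,z in (("wedge_back",.009),("wedge_tip",0),("pad_top",.057),("loose_foot",0)):
    for m in spotter.tip_of(c,n): print(n,round(m["conf"],2),np.round(m["centre"],1),np.round(onplane(c,*m["centre"],z),4))
E
```

```text
6.2167 [0.65500713 0.10997513 0.24994151] [-1.57079499e+00  1.11418257e-04 -7.70064263e-05] 0.00016172563641898561 [0.61503226 0.20651784 1.05979813] [5.10590521e-02 5.93465949e-01 1.02862576e+00 7.03795440e-06
 1.51961215e+00 5.11356981e-02]
wedge 0.88 [ 51. 237.] 4251 [0.5529 0.2548 0.0125] [ 0.513  0.184 -0.002] [0.591 0.312 0.025]
wedge 0.68 [171. 318.] 1685 [0.653  0.1068 0.0102] [ 0.633  0.052 -0.001] [0.673 0.153 0.019]
instrument 0.74 [250. 379.] 4583 [0.7275 0.0107 0.0536] [ 0.629 -0.133  0.017] [0.786 0.122 0.312]
wedge_back 0.97 [137.7 316. ] [0.6492 0.152  0.009 ]
wedge_tip 0.72 [107.8 224.8] [0.5307 0.1895 0.    ]
wedge_tip 0.63 [212.5 326.7] [0.6639 0.0462 0.    ]
wedge_tip 0.23 [235.9 316.4] [0.649  0.0101 0.    ]
loose_foot 0.57 [233.4 315.9] [0.6483 0.014  0.    ]
```

View pics/w1.png

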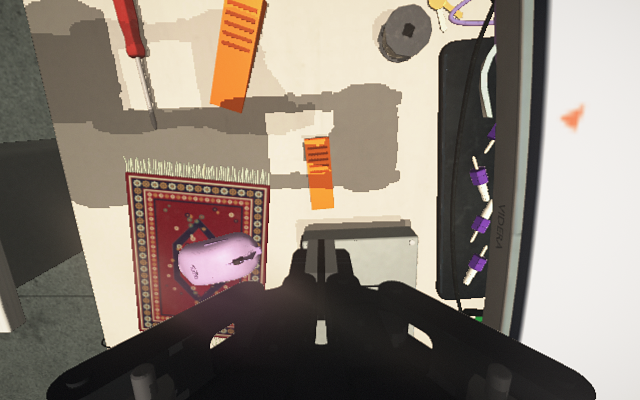

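```bash
python3 - <<'E'
from h import *
im=cv2.imread("pics/w1.png"); d=np.load("w1.npy"); Pm=dict(np.load("w1p.npz"))
rr,cc=np.nonzero(d>0); P=world("wrist",rr.astype(float),cc.astype(float),d[rr,cc].astype(float),Pm)
hsv=cv2.cvtColor(im,cv2.COLOR_BGR2HSV)[rr,cc]
org=(hsv[:,0]>4)&(hsv[:,0]<20)&(hsv[:,1]>140)
s=org&(abs(P[:,0]-.653)<.03)&(abs(P[:,1]-.103)<.07)
print(cv2.minAreaRect(P[s][:,:2].astype(np.float32)*1000))
Q=P[s]
for y0 in np.arange(.055,.15,.01):
    b=Q[abs(Q[:,1]-y0)<.005]; print(round(y0,3),np.round([b[:,0].min(),b[:,0].max(),b[:,0].mean(),np.median(b[:,2])],4))
print("y ext",np.round([Q[:,1].min(),Q[:,1].max()],4))
lid=(abs(P[:,2]-.054)<.004)&(P[:,0]>.61)&(P[:,0]<.8)&(P[:,1]<.06)
L=P[lid]
for x0 in np.arange(.62,.8,.01):
    b=L[abs(L[:,0]-x0)<.005]
    if len(b)>3: print(round(x0,3),np.round([b[:,1].max(),b[:,1].min(),np.median(b[:,2])],4),len(b))
cv2.imwrite("pics/w1c.png",cv2.resize(im[120:300,220:440],None,fx=3.3,fy=3.3,interpolation=cv2.INTER_CUBIC))
E
```

```text
((653.91162109375, 102.38162231445312), (32.57528305053711, 100.5853500366211), 5.14673376083374)
0.055 [0.6429 0.6728 0.6567 0.002 ]
0.065 [0.6417 0.6727 0.6574 0.0033]
0.075 [0.6405 0.6711 0.656  0.005 ]
0.085 [0.6392 0.6711 0.6552 0.0069]
0.095 [0.6381 0.6694 0.6543 0.0085]
0.105 [0.6382 0.6695 0.6537 0.0103]
0.115 [0.6371 0.6678 0.6526 0.0119]
0.125 [0.636  0.668  0.6519 0.0137]
0.135 [0.6349 0.6662 0.6507 0.0153]
0.145 [0.6338 0.6665 0.6499 0.0169]
y ext [0.0514 0.1535]
0.63 [0.0266 0.0142 0.0528] 35
0.64 [0.026  0.0155 0.0532] 21
0.65 [-0.0928 -0.133   0.0539] 119
0.66 [-0.092  -0.1332  0.0539] 120
0.67 [0.028  0.0159 0.0534] 22
0.68 [0.0285 0.0154 0.0536] 79
0.69 [ 0.0292 -0.0058  0.0536] 127
0.7 [ 0.0297 -0.0277  0.0539] 278
0.71 [ 0.0299 -0.0399  0.0538] 368
0.72 [ 0.0306 -0.0428  0.054 ] 391
0.73 [ 0.0311 -0.0445  0.0539] 387
0.74 [ 0.0314 -0.033   0.0538] 343
0.75 [ 0.0321 -0.0308  0.0538] 344
0.76 [ 0.0324 -0.0332  0.0539] 348
0.77 [ 0.0327 -0.0385  0.054 ] 379
0.78 [ 0.0324 -0.1174  0.0538] 274
0.79 [-0.1096 -0.1209  0.0528] 8
```

View pics/w1c.png

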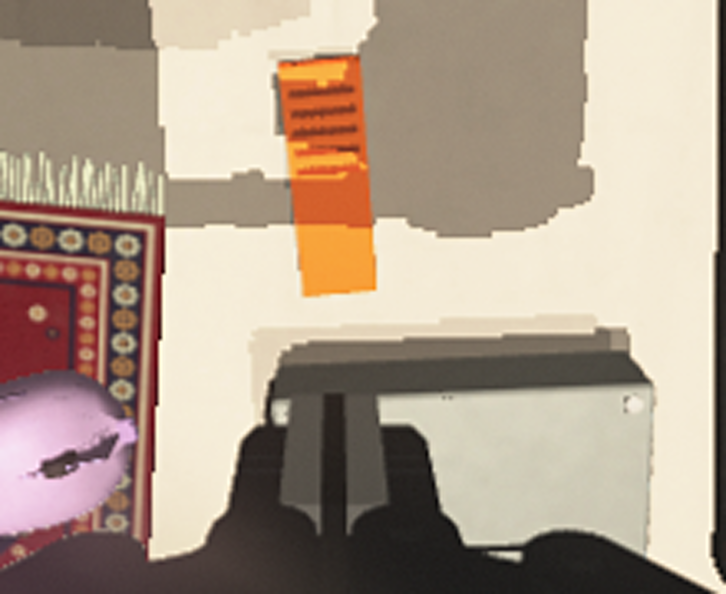

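```bash
python3 - <<'E'
from h import *
d=np.load("w1.npy"); Pm=dict(np.load("w1p.npz"))
rr,cc=np.nonzero(d>0); P=world("wrist",rr.astype(float),cc.astype(float),d[rr,cc].astype(float),Pm)
for y0 in (0.0,.05,.1,.15):
    s=(abs(P[:,1]-y0)<.025)&(P[:,0]>.7)
    for z0,z1 in ((.06,.12),(.12,.2),(.2,.3),(.3,.6)):
        b=P[s&(P[:,2]>z0)&(P[:,2]<z1)]; print(y0,z0,len(b),np.round(b[:,0].min(),3) if len(b) else None)
L=P[(abs(P[:,2]-.054)<.003)&(P[:,0]>.61)&(P[:,0]<.81)&(P[:,1]<.06)]
for y0 in (.02,.01,0,-.02,-.04): 
    b=L[abs(L[:,1]-y0)<.005]; print(y0,np.round([b[:,0].min(),b[:,0].max()],4) if len(b) else 0)
k=np.linspace(.68,.77,10); ys=[L[abs(L[:,0]-x)<.005,1].max() for x in k]; print(np.polyfit(k,ys,1))
d=np.load("top0.npy"); P,rr,cc=cloud("top",d,np.ones_like(d,bool))
for y0 in (0.0,.05,.1,.15):
    s=(abs(P[:,1]-y0)<.025)&(P[:,0]>.7)&(P[:,2]>.07); print("top",y0,np.round(np.sort(P[s][:,0])[:1],3), np.round(P[s][np.argmin(P[s][:,0])],3))
im=cv2.imread("pics/top0.png"); hsv=cv2.cvtColor(im,cv2.COLOR_BGR2HSV)
m=(hsv[...,0]>22)&(hsv[...,0]<38)&(hsv[...,1]>110); m[:170]=0;m[200:]=0;m[:,:345]=0;m[:,375:]=0
r,c=np.nonzero(m); print(len(r),r.mean(),c.mean(),onplane("top",r.mean(),c.mean(),.057))
s=cv2.imread("pics/side0.png"); hsv=cv2.cvtColor(s,cv2.COLOR_BGR2HSV); m=(hsv[...,0]>22)&(hsv[...,0]<38)&(hsv[...,1]>110); m[:155]=0;m[175:]=0;m[:,:300]=0;m[:,325:]=0
r,c=np.nonzero(m); print(len(r),r.mean(),c.mean(),onplane("side",r.mean(),c.mean(),.057))
E
```

```text
0.0 0.06 0 None
0.0 0.12 234 0.796
0.0 0.2 417 0.796
0.0 0.3 0 None
0.05 0.06 0 None
0.05 0.12 744 0.793
0.05 0.2 9041 0.793
0.05 0.3 0 None
0.1 0.06 0 None
0.1 0.12 879 0.788
0.1 0.2 11638 0.788
0.1 0.3 4289 0.7
0.15 0.06 0 None
0.15 0.12 1049 0.781
0.15 0.2 12215 0.782
0.15 0.3 0 None
0.02 [0.6286 0.78  ]
0.01 [0.6878 0.781 ]
0 [0.6933 0.7811]
-0.02 [0.6977 0.782 ]
-0.04 [0.7078 0.7822]
[ 0.0488076  -0.00480046]
top 0.0 [0.748] [ 0.748 -0.008  0.712]
top 0.05 [0.748] [0.748 0.058 0.737]
top 0.1 [0.748] [0.748 0.104 0.724]
top 0.15 [0.748] [0.748 0.127 0.719]
48 184.70833333333334 363.5 [0.65135832 0.00744926 0.057     ]
44 166.27272727272728 311.1136363636364 [0.65099349 0.0100962  0.057     ]
```

```bash
python3 - <<'E'
from h import *
O=[-np.pi/2,0,.049]
arm.move_ptp([.697,.118,.10],O)
arm.move_linear([.697,.118,.021],velocity=.1)
print(monitor.get_force())
arm.move_linear([.674,.117,.021],velocity=.03)
print(monitor.get_force(),monitor.get_tool_pos())
c="wrist"; im,d=eyes.grab_frame(c); cv2.imwrite("pics/w2.png",im)
arm.move_linear([.69,.118,.021],velocity=.1)
arm.move_linear([.69,.118,.06],velocity=.15)
arm.move_linear([.648,.20,.20],velocity=.25)
im,d=eyes.grab_frame(c); cv2.imwrite("pics/w3.png",im); np.save("w3.npy",d); np.savez("w3p.npz",**eyes.camera_params(c))
P,rr,cc=cloud(c,d,d>0)
hsv=cv2.cvtColor(im,cv2.COLOR_BGR2HSV)[rr,cc]
s=(hsv[:,0]>4)&(hsv[:,0]<20)&(hsv[:,1]>140)&(abs(P[:,0]-.65)<.04)&(abs(P[:,1]-.103)<.07)
print(s.sum(),cv2.minAreaRect(P[s][:,:2].astype(np.float32)*1000)); Q=P[s]
for y0 in np.arange(.055,.15,.02):
    b=Q[abs(Q[:,1]-y0)<.005]; print(round(y0,3),np.round([b[:,0].min(),b[:,0].max(),b[:,0].mean(),np.median(b[:,2])],4) if len(b) else 0)
print(Q[:,1].min(),Q[:,1].max())
y=(hsv[:,0]>22)&(hsv[:,0]<38)&(hsv[:,1]>110)&(abs(P[:,0]-.65)<.03)&(abs(P[:,1]-.01)<.03); print("pad",y.sum(),P[y].mean(0) if y.any() else 0)
print(monitor.get_clock())
E
```

```text
[0.64029527 0.09030744 0.6933909 ]
[-0.1836888   0.25318707  0.93353291] [0.67416701 0.11698001 0.02104384]
672 ((650.65478515625, 135.50331115722656), (32.17606735229492, 35.328369140625), 2.2214267253875732)
0.055 0
0.075 0
0.095 0
0.115 [0.6674 0.6674 0.6674 0.0111]
0.135 [0.6344 0.6666 0.6507 0.0149]
0.11847441644172718 0.15361032943834893
pad 108 [0.65548958 0.01196302 0.05632627]
10.775
```

View pics/w3.png

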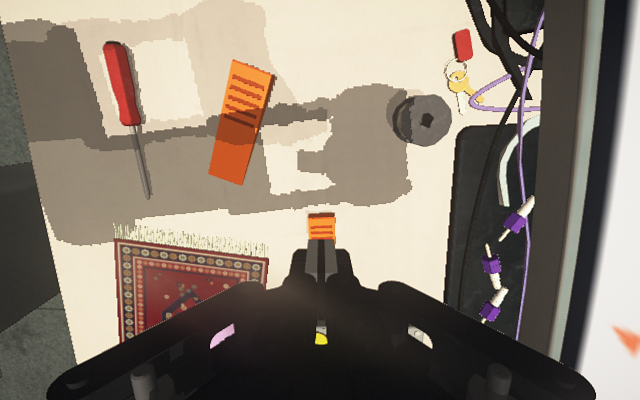

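View pics/w2.png

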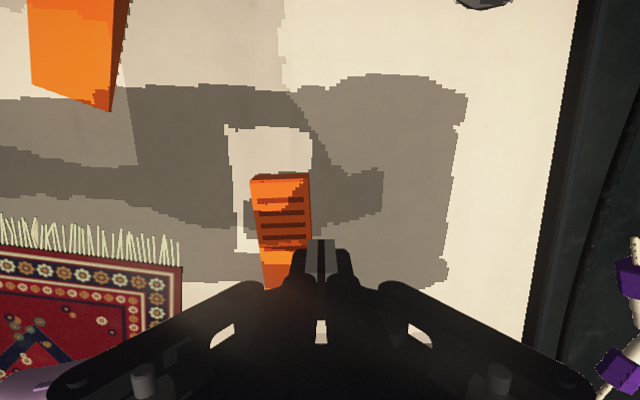

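The closed fingers turn out narrower than I assumed, about 8 mm from centre to back. The wedge at (225, 321) in w3 barely moved, so I repeat the sideways push further and look from the earlier viewpoint.

```bash
cat >> h.py <<'E'
def look(name):
    c="wrist"; im,d=eyes.grab_frame(c); cv2.imwrite(f"pics/{name}.png",im)
    P,rr,cc=cloud(c,d,d>0)
    hsv=cv2.cvtColor(im,cv2.COLOR_BGR2HSV)[rr,cc]
    s=(hsv[:,0]>4)&(hsv[:,0]<20)&(hsv[:,1]>140)&(abs(P[:,0]-.65)<.04)&(abs(P[:,1]-.09)<.08)
    Q=P[s]; print("wedge",s.sum(),cv2.minAreaRect(Q[:,:2].astype(np.float32)*1000),"y",np.round([Q[:,1].min(),Q[:,1].max()],4))
    for y0 in np.arange(.035,.16,.02):
        b=Q[abs(Q[:,1]-y0)<.005]
        if len(b): print(round(y0,3),np.round([b[:,0].min(),b[:,0].max(),(b[:,0].min()+b[:,0].max())/2,np.median(b[:,2])],4))
    L=P[(abs(P[:,2]-.054)<.003)&(P[:,0]>.61)&(P[:,0]<.81)&(P[:,1]<.06)]
    k=np.linspace(.69,.77,9); ys=[L[abs(L[:,0]-x)<.005,1].max() for x in k if (abs(L[:,0]-x)<.005).any()]
    if len(ys)==9: print("case edge",np.polyfit(k-.71,ys,1))
    b=L[abs(L[:,1]-.02)<.005]; print("case x",b[:,0].min() if len(b) else 0,b[:,0].max() if len(b) else 0)
    y=(hsv[:,0]>22)&(hsv[:,0]<38)&(hsv[:,1]>110)&(abs(P[:,0]-.65)<.03)&(abs(P[:,1]-.01)<.03); print("pad",y.sum(),P[y].mean(0) if y.any() else 0)
    print("t",monitor.get_clock())
E
python3 - <<'E'
from h import *
O=[-np.pi/2,0,.049]
arm.move_linear([.69,.118,.06],velocity=.3)
arm.move_linear([.69,.118,.021],velocity=.15)
arm.move_linear([.6675,.117,.021],velocity=.04)
print(monitor.get_force(),monitor.get_tool_pos())
arm.move_linear([.69,.118,.021],velocity=.1)
arm.move_linear([.655,.11,.25],velocity=.3)
look("w4")
E
```

```text
[ 1.06507439  0.19003261 -0.23848931] [0.66766024 0.11696516 0.02116732]
wedge 1692 ((653.511962890625, 102.08644104003906), (32.348533630371094, 101.0718765258789), 4.970179557800293) y [0.0515 0.1536]
0.055 [0.6421 0.672  0.6571 0.001 ]
0.075 [0.6401 0.671  0.6556 0.0044]
0.095 [0.638  0.6697 0.6539 0.0077]
0.115 [0.6362 0.6687 0.6525 0.0111]
0.135 [0.6342 0.6657 0.65   0.0146]
0.155 [0.6351 0.6646 0.6498 0.0164]
case edge [0.04298977 0.02996408]
case x 0.628774262764931 0.7793885674534937
pad 0 0
t 13.9583
```

View pics/w4.png

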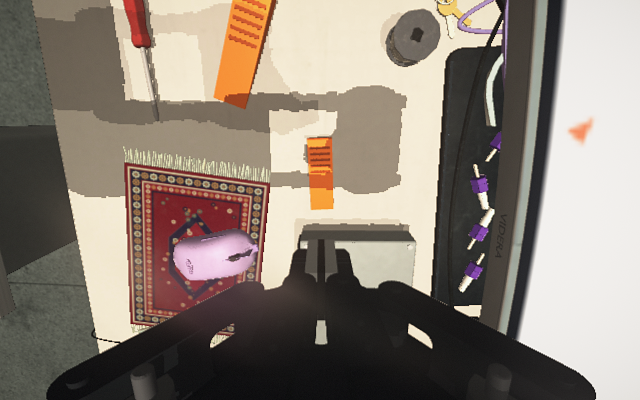

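```bash
python3 - <<'E'
from h import *
print(arm.nose_length, monitor.get_opening(), monitor.get_tool_pos())
im,d=eyes.grab_frame("wrist"); P,rr,cc=cloud("wrist",d,d>0)
T=np.array(monitor.get_tool_pos())
D=P-T; yw=.049; R=np.array([[np.cos(yw),np.sin(yw)],[-np.sin(yw),np.cos(yw)]]); D[:,:2]=D[:,:2]@R.T
s=(abs(D[:,0])<.06)&(abs(D[:,1])<.06)&(D[:,2]>-.1)&(D[:,2]<.1)
for z in np.arange(-.04,.06,.006):
    b=D[s&(abs(D[:,2]-z)<.003)]
    if len(b): print(round(z,3),len(b),np.round(b.min(0),4),np.round(b.max(0),4))
E
```

```text
0.017 0.000188631525833885 [0.6540685  0.10996661 0.24748449]
0.014 5 [-0.004   0.0097  0.0165] [0.0025 0.0099 0.0169]
0.02 179 [-0.0126  0.0054  0.017 ] [0.0128 0.0109 0.023 ]
0.026 292 [-0.0132  0.0055  0.023 ] [0.0139 0.0111 0.029 ]
0.032 350 [-0.0133  0.0055  0.029 ] [0.0139 0.0109 0.035 ]
0.038 389 [-0.0133  0.0055  0.035 ] [0.014 0.011 0.041]
0.044 302 [-0.0132  0.0057  0.041 ] [0.014  0.0109 0.047 ]
0.05 632 [-0.0155 -0.0122  0.047 ] [0.0119 0.0114 0.053 ]
0.056 682 [-0.0286 -0.0079  0.053 ] [0.0294 0.0136 0.059 ]
```

```bash
python3 - <<'E'
from h import *
im,d=eyes.grab_frame("wrist"); Pm=eyes.camera_params("wrist"); K=np.array(Pm["camera_matrix"]);R=np.array(Pm["R"]);t=np.array(Pm["t"])
T=np.array(monitor.get_tool_pos()); print(T,monitor.get_joints())
for z in (-.017,0,.017,.05):
    c=R@(T+[0,.011,z])+t; u=K@c; print(z,u[:2]/u[2],c[2])
for r in range(225,300,6): print(r,np.round(d[r,300:345:6],3))
cv2.imwrite("pics/w5c.png",cv2.resize(im[200:320,240:400],None,fx=5,fy=5,interpolation=cv2.INTER_NEAREST))
E
```

```text
[0.65430356 0.1099681  0.24745792] [5.10986489e-02 5.95829322e-01 1.03108609e+00 1.55862947e-05
 1.51897792e+00 2.12606947e-03]
-0.017 [321.21387984 215.39103427] 0.18224476862782027
0 [321.13418727 225.21190959] 0.16591530152362632
0.017 [321.03709549 237.17696737] 0.14958583441943235
0.05 [320.77183884 269.8657434 ] 0.11788745709952647
225 [0.43  0.429 0.431 0.43  0.428 0.428 0.429 0.429]
231 [0.432 0.41  0.409 0.409 0.41  0.41  0.409 0.409]
237 [0.401 0.388 0.39  0.39  0.388 0.39  0.39  0.39 ]
243 [0.38  0.379 0.144 0.145 0.145 0.144 0.379 0.379]
249 [0.147 0.148 0.139 0.138 0.138 0.139 0.147 0.147]
255 [0.142 0.131 0.132 0.132 0.132 0.132 0.142 0.141]
261 [0.136 0.127 0.127 0.126 0.127 0.127 0.127 0.135]
267 [0.129 0.122 0.122 0.122 0.121 0.122 0.123 0.129]
273 [0.112 0.114 0.117 0.118 0.118 0.118 0.116 0.112]
279 [0.108 0.111 0.11  0.118 0.117 0.111 0.11  0.108]
285 [0.108 0.107 0.107 0.12  0.121 0.107 0.108 0.107]
291 [0.103 0.103 0.103 0.12  0.12  0.102 0.104 0.103]
297 [0.1   0.1   0.1   0.12  0.12  0.098 0.099 0.1  ]
```

View pics/w5c.png

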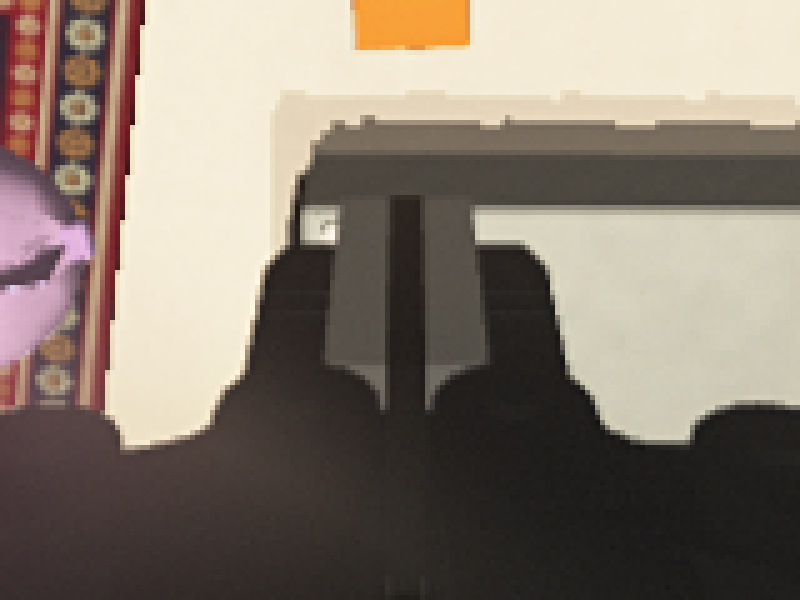

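The depth data show the fingertips ending 17 mm *above* the TCP, not 17 mm ahead, which explains why the wedge did not move: the fingers passed over it. I check this by touching the desk.

```bash
python3 - <<'E'
from h import *
print(monitor.get_tool_pos())
arm.move_linear([.693,.118,.03],velocity=.3)
arm.pause(.2); print(monitor.get_tool_pos(),monitor.get_force())
print(arm.move_linear([.693,.118,-.025],velocity=.03,stop_force=2.5))
print(monitor.get_tool_pos(),monitor.get_force(),monitor.get_clock())
im,d=eyes.grab_frame("wrist"); cv2.imwrite("pics/w6.png",im)
E
```

```text
[0.65430356 0.1099681  0.24745792]
[0.69404457 0.11804011 0.03243279] [-0.00280946 -0.08950793 -0.21352766]
True
[ 0.69285911  0.11799309 -0.01308122] [-0.85080566 -1.53833532  4.81788421] 16.4583
```

View pics/w6.png

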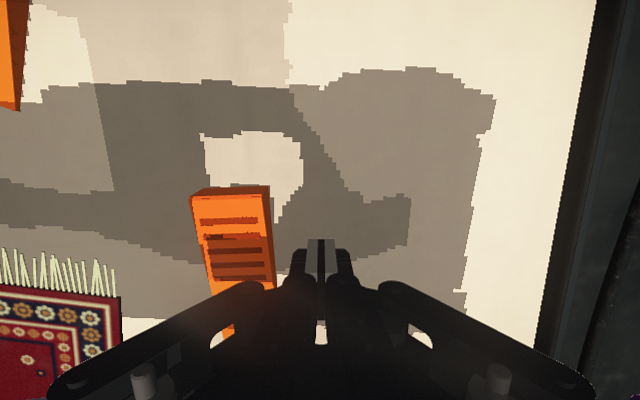

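Contact came at TCP z = -13 mm, so the shut tips stand about 14 mm behind the TCP. I redo the sideways align push with that offset (half width 13.5 mm).

```bash
python3 - <<'E'
from h import *
arm.move_linear([.693,.118,-.009],velocity=.05)
arm.move_linear([.6725,.117,-.009],velocity=.04)
arm.pause(.1);print(monitor.get_force(),monitor.get_tool_pos())
arm.move_linear([.69,.118,-.009],velocity=.1)
arm.move_linear([.69,.118,.06],velocity=.2)
arm.move_linear([.655,.11,.25],velocity=.3)
look("w7")
E
```

```text
[ 0.32956958 -0.25236046 -0.13370972] [ 0.67272126  0.11700218 -0.00889224]
wedge 1695 ((644.8310546875, 101.54258728027344), (32.01200485229492, 100.63623809814453), 7.1926116943359375) y [0.0517 0.1533]
0.055 [0.6342 0.6669 0.6506 0.0012]
0.075 [0.6323 0.6645 0.6484 0.0045]
0.095 [0.6292 0.6621 0.6457 0.0078]
0.115 [0.6275 0.6582 0.6428 0.0114]
0.135 [0.6245 0.6558 0.6401 0.0148]
0.155 [0.6327 0.6535 0.6431 0.0161]
case edge [0.04231396 0.02995172]
case x 0.6281755925172051 0.7790429016367867
pad 0 0
t 19.1833
```

View pics/w7.png

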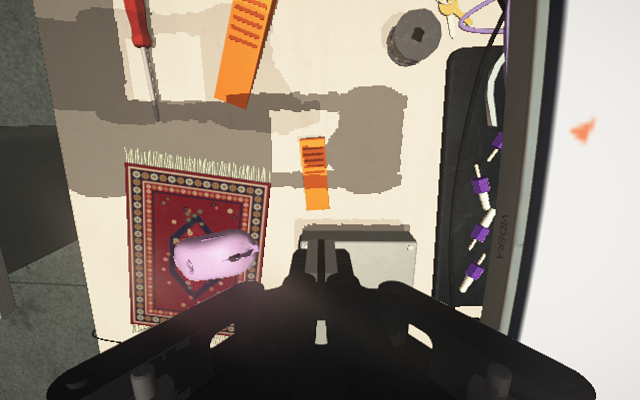

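The wedge now lies on the foot's line at its centre, with 0.08 rad of relative yaw that the flat push from behind should square up. I push along the case's -y with the tool leaning back 0.2 rad, so that the gripper body clears the case.

```bash
python3 - <<'E'
from h import *
O=[-np.pi/2-.2,0,.046]
X=lambda y:.6478-.046*(y-.0105)
arm.move_ptp([X(.178),.178,.06],O)
arm.move_linear([X(.178),.178,-.0075],velocity=.1)
arm.pause(.1);f0=np.array(monitor.get_force());print(f0,monitor.get_tool_pos())
print(arm.move_linear([X(.118),.118,-.0075],velocity=.04,stop_force=4))
print(np.array(monitor.get_force())-f0,monitor.get_tool_pos(),monitor.get_clock())
im,d=eyes.grab_frame("wrist"); cv2.imwrite("pics/w8.png",im)
im,d=eyes.grab_frame("side"); cv2.imwrite("pics/s8.png",cv2.resize(im[120:260,220:420],None,fx=4,fy=4,interpolation=cv2.INTER_CUBIC))
E
```

```text
[ 0.24530925  0.54820973 -0.04476539] [ 0.64078399  0.17815303 -0.00648332]
False
[-0.2890006   0.43303446 -0.02366097] [ 0.64284782  0.11821366 -0.00747677] 22.5917
```

View pics/w8.png

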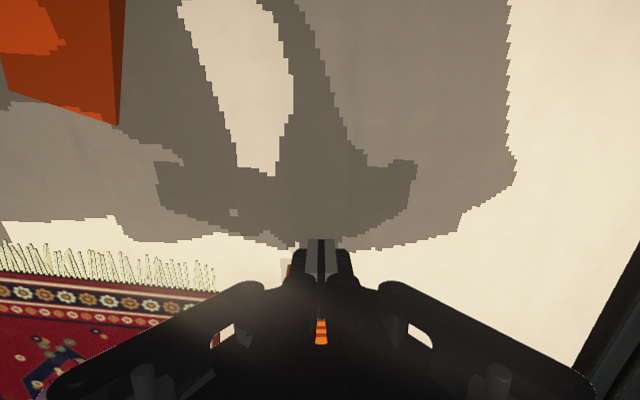

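View pics/s8.png

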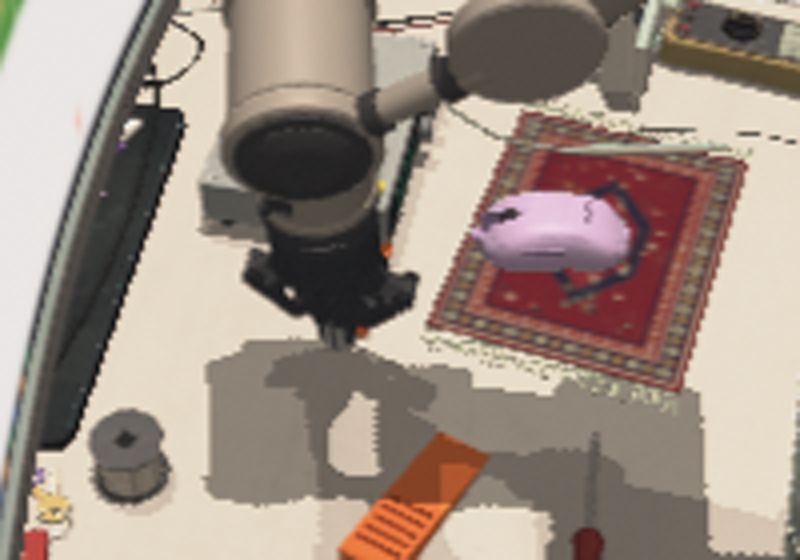

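```bash
python3 - <<'E'
from h import *
X=lambda y:.6478-.046*(y-.0105)
f0=np.array(monitor.get_force())
print(arm.move_linear([X(.082),.082,-.0075],velocity=.015,stop_force=3.2))
print(np.array(monitor.get_force())-f0,monitor.get_tool_pos(),monitor.get_clock())
arm.pause(.3);print(np.array(monitor.get_force())-f0,monitor.get_tool_pos())
E
```

```text
True
[-0.28883596 -0.47959763  0.08089863] [ 0.64349079  0.09965233 -0.00794629] 24.0083
[ 0.64882134 -1.40774609 -1.23669969] [ 0.64288639  0.09977143 -0.00867075]
```

```bash
python3 - <<'E'
from h import *
F=[]
for i in range(10): arm.pause(.03); F.append(monitor.get_force())
print(np.round(F,2)); print(monitor.get_tool_pos(),monitor.get_clock())
E
```

```text
[[ 0.13 -0.26 -0.22]
 [-1.47  0.6   0.23]
 [ 0.72 -0.49 -0.46]
 [ 0.15 -0.04  0.1 ]
 [ 0.02 -0.67 -0.33]
 [ 0.74 -0.61 -0.79]
 [-0.52 -0.26 -0.5 ]
 [-0.03 -0.09 -0.57]
 [-0.17  0.32 -0.71]
 [ 0.01 -0.11  0.67]]
[ 0.64308104  0.09979678 -0.00843881] 24.6417
```

The stop was a noise spike (about 0.5 N rms); the mean push is near 0. I step on with averaged force readings.

```bash
cat >> h.py <<'E'
def favg(n=8):
    F=[]
    for i in range(n): arm.pause(.02); F.append(monitor.get_force())
    return np.mean(F,0)
E
python3 - <<'E'
from h import *
X=lambda y:.6478-.046*(y-.0105)
y=.0985
while y>.078:
    arm.move_linear([X(y),y,-.0075],velocity=.03); f=favg(6); print(round(y,4),np.round(f,2),np.round(monitor.get_tool_pos()[1],4))
    if f[1]>2.2: break
    y-=.0015
print(monitor.get_clock())
E
```

```text
0.0985 [-0.63  4.85 -1.36] 0.0991
24.9917
```

```bash
python3 - <<'E'
from h import *
print(favg(12),monitor.get_tool_pos())
X=lambda y:.6478-.046*(y-.0105)
arm.move_linear([X(.125),.125,-.0065],velocity=.06)
print(favg(6))
arm.move_linear([X(.15),.15,.10],velocity=.25)
O=[-np.pi/2,0,.046]
arm.move_ptp([.645,.17,.25],O)
look("w9")
im,d=eyes.grab_frame("side"); cv2.imwrite("pics/s9.png",cv2.resize(im[120:260,220:420],None,fx=4,fy=4,interpolation=cv2.INTER_CUBIC))
for c in ("side","wrist"):
  for n,z in (("wedge_back",.009),("pad_top",.057)):
    for m in spotter.tip_of(c,n): print(c,n,round(m["conf"],2),np.round(m["centre"],1),np.round(onplane(c,*m["centre"],z),4))
E
```

```text
[-0.68901432  5.57762783 -1.61747592] [ 0.64359891  0.09910557 -0.00765845]
[ 0.07165546 -0.04537492 -0.23363011]
wedge 375 ((642.7060546875, 74.21328735351562), (31.622873306274414, 35.69028854370117), 1.8123785257339478) y [0.0559 0.0924]
0.055 [0.6274 0.6275 0.6275 0.012 ]
0.075 [0.6269 0.6586 0.6427 0.0143]
0.095 [0.6264 0.656  0.6412 0.0109]
case x 0.7038947974214917 0.7778812947232089
pad 0 0
t 27.1833
side wedge_back 0.9 [263.3 312.8] [0.5659 0.3158 0.009 ]
side wedge_back 0.68 [201.8 307.9] [0.6344 0.1124 0.009 ]
side wedge_back 0.15 [177.7 314.7] [0.64   0.0098 0.009 ]
side pad_top 0.5 [169.  313.4] [0.6411 0.0199 0.057 ]
wrist wedge_back 0.97 [ 46.6 267.1] [0.5728 0.3161 0.009 ]
wrist wedge_back 0.96 [221.8 319.6] [0.6458 0.096  0.009 ]
```

View pics/w9.png

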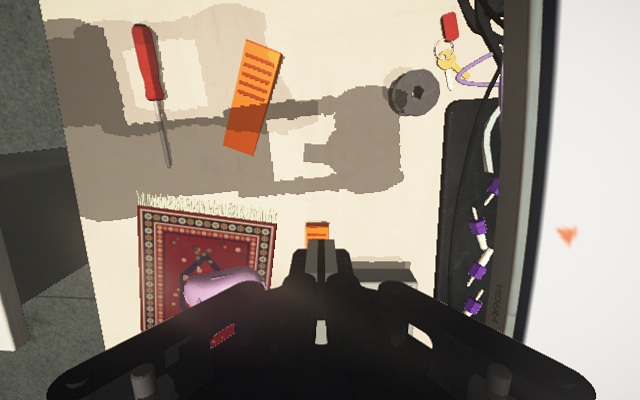

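View pics/s9.png

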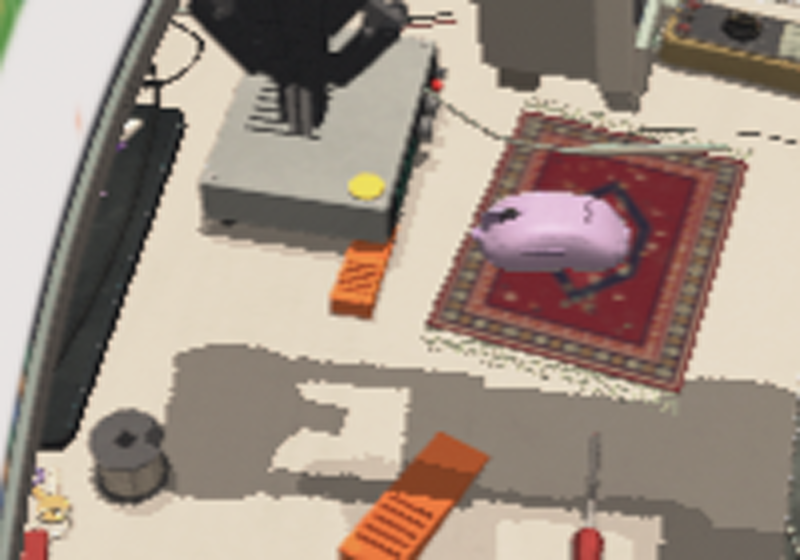

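```bash
python3 - <<'E'
from h import *
for cam,(r0,r1,c0,c1) in {"side":(155,180,295,330),"top":(170,200,345,375)}.items():
    s,_=eyes.grab_frame(cam); hsv=cv2.cvtColor(s,cv2.COLOR_BGR2HSV); m=(hsv[...,0]>22)&(hsv[...,0]<38)&(hsv[...,1]>110); k=np.zeros_like(m);k[r0:r1,c0:c1]=1;m&=k
    r,c=np.nonzero(m); print(cam,len(r), onplane(cam,r.mean(),c.mean(),.057) if len(r) else 0)
O=[-np.pi/2,0,.046]
arm.move_ptp([.651,.0076,.12],O)
arm.move_linear([.651,.0076,.05],velocity=.1); arm.pause(.2)
f0=favg(8); print("f0",f0,monitor.get_tool_pos())
z=.047
while z>.034:
    arm.move_linear([.651,.0076,z],velocity=.02); f=favg(5)-f0; print(round(z,4),np.round(f,2),np.round(monitor.get_tool_pos()[2],4))
    if f[2]>5: break
    z-=.0015 if f[2]<1 else .0005
f=favg(20)-f0; print("hold",f,monitor.get_clock())
E
```

```text
side 43 [0.65091862 0.00978754 0.057     ]
top 48 [0.65171724 0.00709425 0.057     ]
f0 [ 0.08020364  0.01137681 -0.04587562] [0.6511919  0.00754687 0.05042789]
0.047 [ 0.05 -0.17 -0.05] 0.0469
0.0455 [-0.22  0.22  0.19] 0.0455
0.044 [-0.04  0.03 -0.04] 0.0439
0.0425 [-3.48  0.3   8.07] 0.0438
hold [-3.57700608  0.18595566  8.12099893] 31.275
```

```bash
python3 - <<'E'
from h import *
im,d=eyes.grab_frame("side"); cv2.imwrite("pics/s10.png",cv2.resize(im[120:260,220:420],None,fx=4,fy=4,interpolation=cv2.INTER_CUBIC))
print(favg(10), monitor.get_tool_pos(),monitor.get_clock())
arm.move_linear([.651,.0076,.08],velocity=.08)
arm.move_linear([.651,.0076,.12],velocity=.2)
arm.move_ptp([.61,.17,.30],[-np.pi/2,0,.046])
arm.pause(.3);print(favg(5))
for cam,(r0,r1,c0,c1) in {"side":(155,180,295,330),"top":(170,200,345,375)}.items():
    s,_=eyes.grab_frame(cam); hsv=cv2.cvtColor(s,cv2.COLOR_BGR2HSV); m=(hsv[...,0]>22)&(hsv[...,0]<38)&(hsv[...,1]>110); k=np.zeros_like(m);k[r0:r1,c0:c1]=1;m&=k
    r,c=np.nonzero(m); print(cam,len(r), onplane(cam,r.mean(),c.mean(),.057) if len(r) else 0)
    cv2.imwrite(f"pics/{cam}11.png",cv2.resize(s[120:260,220:420],None,fx=4,fy=4,interpolation=cv2.INTER_CUBIC))
look("w11")
E
```

```text
[-3.46156883  0.30412029  8.35324085] [0.6510177  0.00758892 0.04383539] 31.4917
[0.09127848 0.07720724 0.50215995]
side 43 [0.65091862 0.00978754 0.057     ]
top 48 [0.65171724 0.00709425 0.057     ]
wedge 645 ((643.8475341796875, 58.69900894165039), (33.294803619384766, 66.77275085449219), 0.858697235584259) y [0.0256 0.0923]
0.035 [0.6396 0.6597 0.6496 0.0088]
0.055 [0.6272 0.6603 0.6438 0.0122]
0.075 [0.6276 0.6582 0.6429 0.0157]
0.095 [0.627  0.6573 0.6421 0.0136]
case edge [0.04922256 0.02989651]
case x 0.6638475828186715 0.7795718880443481
pad 0 0
t 33.9583
```

View pics/side11.png

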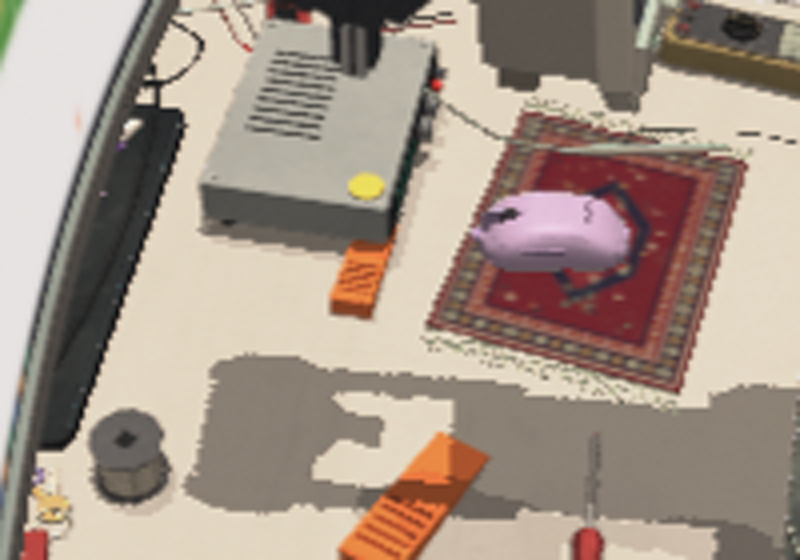

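View pics/s10.png

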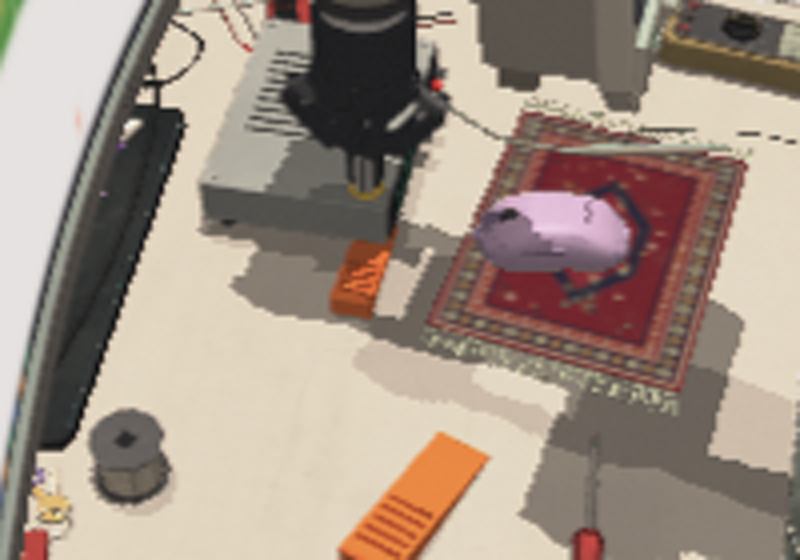

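```bash
python3 - <<'E'
from h import *
workorder.finish_job(); print(monitor.get_clock())
E
```

```text
the job is handed in; nothing more can be done
the job is handed in; nothing more can be done
```

I pushed the smaller orange wedge under the short foot until it was snug, pressed the yellow pad, came clear and handed the job in at about 34 s. No verdict is reported.

**What I did**
- I first nudged the wedge about 9 mm sideways to bring it in line with the foot.
- I then pushed it thin edge first along the case's left side, with the gripper leaning back to clear the case. The push rose to about 5 N.
- I pressed the pad with about 8 N for more than 0.5 s. You asked for about 6 N; the last 1.5 mm step overshot.

**Last checks**
- **Wedge:** its back is at y ≈ 0.092 m, the same before and after the press. That puts the thin edge about 18 mm past the middle of the foot, and the wedge about 2 mm off the foot's line.
- **Case:** the pad sits within 0.5 mm of its starting place in both cameras, and the corner did not dip under the press.
- **Contact:** nothing touched the robot at hand-in. The wedge-to-case force cannot be read directly, so I inferred it from the push and from the corner not dipping.

**What disagreed**
- **Fingertips:** `arm.nose_length` says they stand 17 mm ahead of the TCP, but depth and a desk touch put them about 14 mm behind it. Because of that, the first two sideways pushes passed over the wedge without effect.
- **Push force:** one force stop triggered early, probably on sensor noise. The final push read 4.9 to 5.6 N, slightly over the 3 to 5 N band but below the 7 N limit.
- **Press force:** about 3.5 N of sideways force (along -x) showed during the press, but the case did not move.

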